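# Close the cartridge bay of a counter-top water filter with its quarter-turn stud

## Robot

A 6-joint arm with a two-finger parallel gripper is mounted at the origin on the work surface. World frame = base frame: x ahead of the robot, y to its left, z up, the work surface at z = 0. Lengths are in m, angles in rad, forces in N, time in s.
With the tool pointing down it reaches from about 0.3 to 0.875 m from the base axis. Payload 6.4 kg.
Tool frame: the origin (TCP) lies midway between the tips of the shut fingers; the grasp point (between the pads) lies ctrl.grip_point_offset behind it (ctrl.grip_point_offset is the distance from the TCP to the grasp point, in m); z points along the fingers, y is the direction in which the jaws open and shut (so a half turn about z gives the same grasp; the last joint's range is limited). The gripper opens to 85 mm and grips with 20 to 120 N. Pads are 22 mm wide; open, the fingers measure 114 mm over their backs; the gripper's body (76 mm by 85 mm) begins 54 mm behind the grasp point. The pads swing forward as they close: fully open they stand 13 mm farther back than shut.
Start: joints at [1.097, 0.181, 1.607, -0, 1.354, -0.206], TCP at [0.152, 0.555, 0.231] pointing down, gripper open.
Joint ranges: [-2.99, 2.99], [-0.89, 2.07], [0.3, 2.58], [-1.14, 4.28], [0, 2.63], [-3.12, 3.12]. Speed limits (rad/s): [2.57, 2.57, 3.01, 3.14, 3.14, 3.14].

## Interface

Orientations are given as a unit quaternion [w, x, y, z].
In Python, from bench import ctrl, viewer gives the robot as it stands.
- The arm moves only by the shell command python3 -m handwheel 'ROWS' [OPENING]. ROWS is JSON, a list of rows, each an object with "travel": the shift along the tool's x, y, z as a fraction of full scale, a list of three; "dr": the turn, a rotation vector about the tool's x, y, z as a fraction of full scale, a list of three. A call has 1 to 20 rows; each row shifts and turns the pose as measured when the row begins, along the tool's axes as they then stand; what a row does not reach is not made up. Full scale, the value 1, is 150 mm for a shift and 30 degrees for a turn. A row lasts 1/12 s, in which the tool goes at most 41.7 mm and 7.16 degrees, less where a joint would pass 70% of its speed; a pose out of reach is approached as far as the arm can. A call with a number of a shift or a turn outside -1 to 1 is refused whole. A call with a gripper value outside its range is refused whole. OPENING is the opening, from -1 (shut) to 1 (fully open), set as the call begins (- or left out, the last holds). The fingers move at their own pace and stop on an object; the grip force is fixed at half the most. Time passes only in rows, so rows that do not move let the fingers close. It gives the time, the measured TCP pose, the force and the opening at its end, in the units of the state.
- ctrl.get_obs(): the state, without advancing time (a new reading comes with each control period).
- viewer.camera(name): name is "side" or "top"; returns the picture (400x640x3 uint8, red, green, blue); there is no depth.
- viewer.get_calibration(name): a dict with "camera_matrix" (3x3 intrinsics, pixels), "R" (3x3) and "t" (3): a world point X has camera coordinates R X + t. Camera axes: x right, y down, z forward; pixel columns grow to the right and rows downward; lengths in m; the calibration is good to about 2 mm. A picture is of the moment at which its call begins. get_calibration takes no time and is no camera call.
- ctrl.hand_in(): hands the job in, once; it reports no verdict.
The state is a dict: "time_s": time; "q": joint angles; "dq": joint speeds; "joint_efforts": joint torques, N m; "eef_pos": TCP position; "eef_rot": TCP orientation; "wrist_force": force on the tool from outside, world axes, zero at the start; "torque": the same for the moment, N m; "opening": opening from 0.0 (shut) to 1.0 (fully open).
Only numpy, scipy, OpenCV 4.12 (cv2) and the standard library are available. Lean on these libraries where they do the work, as an engineer would, in place of code of your own. Each camera call takes 0.05 s, during which the arm holds its last target. There are 200 camera calls.

## Task

The filter's cartridges have been changed: put the cover back on the water filter, slid fully home with its tongue under the rear hood, and lock it with the wing-headed quarter-turn stud: feel for the slot, push the stud in, turn it a quarter turn clockwise and let go so that it springs up into its detent. Do not force the cover or the stud, and leave the other things on the counter where they are.

Things in the scene. Friction and masses are not known exactly. Their poses are not given: they have to be found in the camera images.
- filter: The fixed water filter: white housing 257 mm long (x), 180 wide, deck 110 high, an open bay in the deck showing two cartridges. Origin on the counter, x from front to rear hood, z up. Deck: side runners, inner edges at y = +-52 mm; borders 5 mm high beyond y = +-65; the bay's front edge at x = -91, front end of the deck at x = -112.
- cover_home (a point): Point of the filter (with its axes) where cover_grip is when the cover is home, 12 mm behind the filter's origin and 16 mm above the deck. The cover is laid flat on the deck 12 to 15 mm short of home (towards -x) and slid to +x; home is a hard stop, rear edge of the cover against the hood.
- hood (a point): Point of the filter (with its axes): middle of the hood's front face at deck height. The hood is 25 mm high; a pocket in this face takes the cover's tongue: 80 mm wide, from the deck to 7 mm above it, 15 mm deep.
- cover_grip (a point): Centre of the grip rib on the loose cover (180 to 290 g): an upright rib 12 mm thick in x, 50 long in y, 22 high, this point 11 mm above the plate. Axes of the cover: x to its tongue (rear), z up. To be lifted by the rib, fingers closing along x. On the counter the point is 23 mm up. The stud stands at x = -74, y = 0 from it.
- cover: The cover: light grey plate 183 (x) by 120 (y) by 5 mm, from x = -98 to +85, underside 7 mm above the origin. A tongue 3.5 mm thick, 70 wide stands out 12 mm at the rear, level with the underside. Under the plate two runners 7 mm high, outer faces at y = +-50, x from -66 to +69, drop between the filter's side runners with 2 mm play each side.
- stud_head (a point): Centre of the stud's wing: steel, 36 mm long in its own y, 9 thick in its own x, 20 high, on a round flange (24 mm diameter, 3 thick, top 10 mm below this point). The upright stud is captive in the cover. When it is out the point is 25.5 mm above the plate's top, the flange 12.5 mm above it. A square cross-pin parallel to the wing, 30 mm long, 4 thick, reaches 4.5 mm below the plate.
- stud_seat (a point): Point of the filter (with its axes), at deck height above the middle of the steel receptacle for the stud, in the front of the bay. It has a slot 7 by 35 mm, 5.5 mm below the deck, roughly along y, but it is a floating one and may sit turned up to 0.55 rad either way, which is not measured: feel for the slot. The pin goes in within about 0.1 rad.
- leaf (a joint): How far the steel spring leaf that carries the receptacle is bent down, m: 0 at rest, 5 N per mm. Pressing the stud with its pin across the slot bends it; bent 6 mm (30 N) it is spoilt.
- stud_push (a joint): How far the stud is pushed in against its spring, m: 0 = out, 0.0125 = flange on the plate. The spring takes 3 N at 0, evenly up to 8.6 N at 0.0125. With the pin out of line with the slot the stud stops at 0.001 on the receptacle; in line it goes in; from 0.010 the pin is below the cams and can be turned. Let go at a quarter turn it rises to the detent, 0.007.
- stud_turn (a joint): Turn of the stud about its upright axis, rad, clockwise from above positive; 0 = wing along the cover's y (unlocked). It swivels freely while out. From the slot, locked is a further quarter turn (1.57) clockwise, where the pin meets a stop; from the slot it cannot be turned anticlockwise.
- jug: Glass measuring jug, 100 mm diameter, 112 high, with a handle; origin under its centre. Bystander.
- bowl: Upturned olive green melamine bowl, 145 mm diameter, 66 high; origin under its centre. Bystander.
- strainer: Collapsed grey silicone strainer, 172 mm diameter, 41 high, with two loop handles (224 over them); origin under its centre. Bystander.
- tongs: Stainless spring tongs lying along their x, 240 mm long, 30 wide, 18 high; origin under their middle. Bystander.
- pestle: Wooden pestle lying along its x, 200 mm long, 34 thick; origin under its middle. Bystander.
- old_cartridge: Used filter cartridge lying along its x, 180 mm long, 44 thick; origin under its middle. Bystander.
- soap_bottle: Standing soap bottle, 62 mm diameter, 170 high; origin under its centre. Bystander.
Things that resemble listed ones, but are neither listed nor needed, are in the scene too. Leave any orange or pink look-alike of the cover alone.

How it is judged:
On the way, in this order (a step that is already met when the one before it is completed fails the run):
1. the cover lies flat on the filter, slid home under the hood, with its stud still out (x of cover_grip in the frame of cover_home between -0.0025 and 0.0025 m and y of cover_grip in the frame of cover_home between -0.004 and 0.004 m and z of cover_grip in the frame of cover_home between -0.002 and 0.002 m and angle between the x axis of cover_grip and the x axis of cover_home, either way round below 0.06 rad and angle between the z axis of cover_grip and the z axis of cover_home, either way round below 0.03 rad and value of joint stud_push below 0.003 m), for 0.2 s.
2. the stud is pushed in, its pin below the cams (value of joint stud_push above 0.009 m), for 0.05 s.
At the end, for the whole second after the job is handed in: The cover lies flat and home on the filter (rib within 2.5 mm in x, 4 mm in y, 2 mm in z of its home point, within 0.06 rad in yaw, 0.03 rad of flat); the stud has sprung up into its detent (5.5 to 8.5 mm in, turned over 0.8 rad clockwise); cover and stud are at rest (x of cover_grip in the frame of cover_home between -0.0025 and 0.0025 m and y of cover_grip in the frame of cover_home between -0.004 and 0.004 m and z of cover_grip in the frame of cover_home between -0.002 and 0.002 m and angle between the x axis of cover_grip and the x axis of cover_home, either way round below 0.06 rad and angle between the z axis of cover_grip and the z axis of cover_home, either way round below 0.03 rad and value of joint stud_push between 0.0055 and 0.0085 m and value of joint stud_turn above 0.8 rad and linear speed of cover below 0.02 m/s and velocity of joint stud_turn between -0.1 and 0.1 rad/s); the robot touches nothing.
It fails at once if the stud is pressed so hard on the receptacle that its leaf bends 6 mm (30 N) (value of joint leaf above 0.006 m).
It fails at once if the stud is forced against its receptacle with more than 100 N (contact force between stud_turn and filter above 100 N).
It fails at once if the cover is rammed against the hood, or pressed down once home, with more than 120 N (x of cover_grip in the frame of cover_home above -0.006 m and contact force between cover and filter above 120 N).
It fails at once if one of the other things on the counter is shifted by more than 30 mm (distance of any of jug, bowl, strainer, tongs, pestle, old_cartridge, soap_bottle from where it was at the start of the episode above 0.03 m).
It also fails if it takes over 64 s, if anything falls off the work surface, if the arm or the gripper's body presses on something with over 40 N, if the wrist force passes 120 N, or if a joint passes its speed limit or range.

## Working session

There is one attempt and no reset: what is moved stays moved. The work goes in short steps, Python scripts to look and compute and a shell command to move; the robot and the scene stay as the last step left them, time stands still between calls to the robot, and variables do not carry over. Pictures are saved under pics/ and viewed, about 8 in all and at most 12, crops included, and the job is handed in when it is done.

```bash
ls; mkdir -p pics; python3 - <<'E'
from bench import ctrl, viewer
import cv2,numpy as np
for n in("top","side"):
    cv2.imwrite(f"pics/{n}0.png",viewer.camera(n)[:,:,::-1])
    c=viewer.get_calibration(n);R=np.array(c["R"]);print(n,np.round(c["camera_matrix"],1).tolist(),R.round(3).tolist(),(-R.T@np.array(c["t"])).round(3))
print(ctrl.get_obs(),ctrl.grip_point_offset)
E
```

```text
pics
top [[451.7, 0.0, 320.8], [0.0, 451.7, 202.6], [0.0, 0.0, 1.0]] [[-0.016, -1.0, 0.007], [-0.981, 0.014, -0.193], [0.193, -0.01, -0.981]] [0.17  0.053 1.459]
side [[497.0, 0.0, 320.3], [0.0, 497.0, 209.1], [0.0, 0.0, 1.0]] [[0.837, -0.546, 0.021], [-0.401, -0.64, -0.656], [0.371, 0.541, -0.755]] [-0.11  -0.771  1.237]
{'time_s': 0.1, 'q': array([ 1.09671089e+00,  1.81501575e-01,  1.60789607e+00,  4.02777240e-05,
        1.35381344e+00, -2.06309520e-01]), 'dq': array([-0.00076784, -0.00197333, -0.00169621, -0.00040973,  0.00062061,
       -0.00069715]), 'joint_efforts': array([ 1.09906581e-03, -4.45878124e+01, -3.52236414e+01, -1.71430670e-04,
        4.17706164e-03,  1.80205853e-05]), 'eef_pos': array([0.15188298, 0.5540649 , 0.23046044]), 'eef_rot': array([-2.88549532e-04,  1.33492575e-01,  9.91049483e-01, -7.56276631e-04]), 'wrist_force': array([-0.11512927, -0.7773623 ,  0.45246714]), 'torque': array([-0.03813612, -0.00497035, -0.02360378]), 'opening': 0.9993879612853332} 0.0187
```

View pics/top0.png

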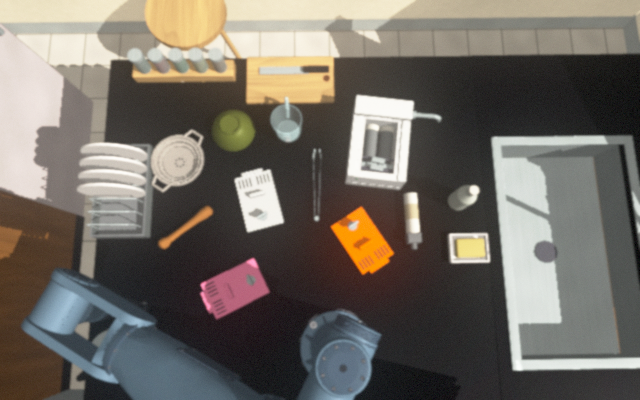

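View pics/side0.png

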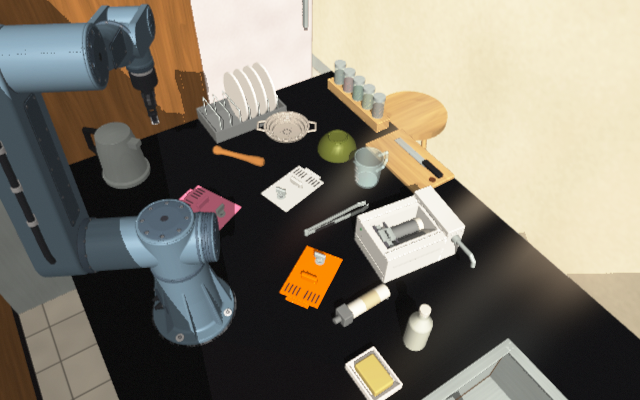

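The cover is the light grey plate at about (259,200) in the top view, and the filter is at (380,142) with its hood away from the robot. I'll zoom in on both.

```bash
python3 - <<'E'
import cv2,numpy as np
def c(n,x,y,w,h,W=400,H=300): return cv2.resize(cv2.imread(f"pics/{n}0.png")[y:y+h,x:x+w],(W,H),interpolation=cv2.INTER_CUBIC)
m=np.vstack([np.hstack([c("top",210,160,100,75),c("top",310,85,140,105)]),np.hstack([c("side",250,155,88,66),c("side",340,180,140,105)])])
cv2.imwrite("pics/m0.png",m)
E
```

```text
(no output)
```

View pics/m0.png

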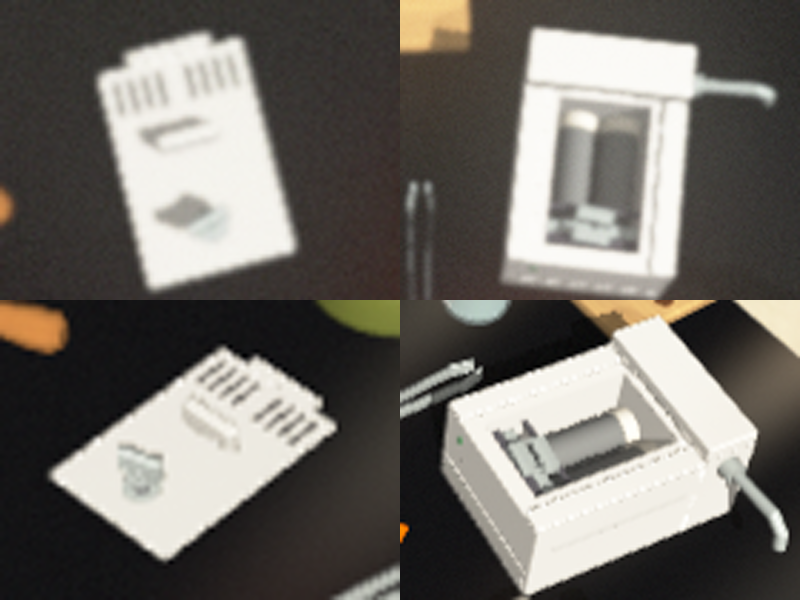

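```bash
cat > h.py <<'E'
import numpy as np,cv2
from bench import viewer
from scipy.optimize import least_squares,minimize
def proj(n,P):
    c=viewer.get_calibration(n);p=(np.asarray(P,float)@np.array(c["R"]).T+c["t"])@np.array(c["camera_matrix"]).T
    return p[:,:2]/p[:,2:]
def place(x,y,a,P,z=0):
    P=np.asarray(P,float);return np.c_[x+np.cos(a)*P[:,0]-np.sin(a)*P[:,1],y+np.sin(a)*P[:,0]+np.cos(a)*P[:,1],P[:,2]+z]
E
cat > fit0.py <<'E'
from h import *
T=lambda p:(210+p[0]/4,160+p[1]/4); S=lambda p:(250+p[0]*.22,155+(p[1]-300)*.22)
FT=lambda p:(310+(p[0]-400)*.35,85+p[1]*.35); FS=lambda p:(340+(p[0]-400)*.35,180+(p[1]-300)*.35)
# cover: plate corners at z .012: rear-left,rear-right,front-right,front-left
C=[[.085,.06,.012],[.085,-.06,.012],[-.098,-.06,.012],[-.098,.06,.012]]
cov={"top":(C,[T(p) for p in[(98,75),(243,38),(298,250),(150,290)]]),"side":(C,[S(p) for p in[(225,347),(337,428),(165,560),(50,475)]])}
F=[[.145,.09,.135],[.145,-.09,.135],[-.112,.09,.115],[-.112,-.09,.115]]
fil={"top":(F,[FT(p) for p in[(532,28),(697,45),(503,265),(678,277)]]),"side":(F,[FS(p) for p in[(655,318),(757,433),(447,403),(535,512)]])}
def fit(d,x0,cams):
    f=lambda v:np.concatenate([(proj(n,place(*v,d[n][0]))-d[n][1]).ravel() for n in cams])
    r=least_squares(f,x0);return r.x,r.fun
for nm,d,x0 in(("cover",cov,(.5,.2,.2)),("filter",fil,(.65,-.1,0))):
    for cams in(["top"],["side"],["top","side"]):
        x,e=fit(d,x0,cams);print(nm,cams,x.round(4),e.round(1))
# silhouette fit of the cover
O=np.array([[-.098,.06],[.085,.06],[.085,.035],[.097,.035],[.097,-.035],[.085,-.035],[.085,-.06],[-.098,-.06]])
def sil(n,v,box):
    x0,y0,w,h=box;m=np.zeros((h*8,w*8),np.uint8)
    for z in(.012,.007):
        p=(proj(n,place(*v,np.c_[O,np.full(8,z)]))-[x0,y0]+.5)*8-.5
        cv2.fillPoly(m,[np.round(p*16).astype(np.int32)],255,shift=4)
    return cv2.resize(m,(w,h),interpolation=cv2.INTER_AREA)/255.
B={"top":(225,160,70,80),"side":(255,158,75,60)}
img={}
for n,(x0,y0,w,h) in B.items():
    g=cv2.imread(f"pics/{n}0.png")[y0:y0+h,x0:x0+w].min(2)/1.; img[n]=np.clip((g-45)/(225-45),0,1)
def cost(v,cams):
    # ignore dark interior detail: compare only where render is not deep inside
    c=0
    for n in cams:
        s=sil(n,v,B[n]);ins=cv2.erode((s>.99).astype(np.uint8),np.ones((5,5)))
        c+=np.abs(s-img[n])[ins==0].sum()
    return c
for cams in(["top"],["side"],["top","side"]):
    x0,_=fit(cov,(.5,.2,.2),cams)
    r=minimize(cost,x0,args=(cams,),method="Nelder-Mead",options=dict(initial_simplex=[x0,x0+[.006,0,0],x0+[0,.006,0],x0+[0,0,.05]],xatol=1e-5,fatol=1e-3));print("sil",cams,r.x.round(4),r.fun)
E
python3 fit0.py
```

```text
cover ['top'] [0.4702 0.2406 0.2495] [ 0.5  0.1 -0.4  0.2 -0.5  0.   0.4 -0.3]
cover ['side'] [0.472  0.2361 0.2451] [-0.2  0.5  0.2 -0.3 -0.1 -0.   0.  -0.2]
cover ['top', 'side'] [0.4713 0.2389 0.2478] [ 1.1 -0.2  0.2 -0.1  0.  -0.3  0.9 -0.7 -0.8  0.1 -0.4 -0.7 -0.6 -0.5
 -0.6 -0.6]
filter ['top'] [ 0.6156 -0.148  -0.1219] [-0.2  0.7 -0.7  0.6  1.8 -1.6 -1.   0.3]
filter ['side'] [ 0.6202 -0.1444 -0.1475] [ 1.3 -2.3 -0.1 -1.1 -0.2 -2.5 -1.   4.9]
filter ['top', 'side'] [ 0.6175 -0.1466 -0.1338] [-0.1 -0.1 -0.7  0.5  1.  -2.6 -1.9  0.   0.5 -1.8 -0.3 -0.9 -0.6 -1.1
 -0.6  6.1]
sil ['top'] [0.4725 0.2437 0.2475] 170.7718954248366
sil ['side'] [0.4724 0.2414 0.2496] 49.27908496732026
sil ['top', 'side'] [0.4719 0.2421 0.2539] 239.98790849673202
```

```bash
cat > ov.py <<'E'
from h import *
def wires():
    L=[]
    def loop(pts): 
        for a,b in zip(pts,pts[1:]+pts[:1]): L.append((a,b))
    loop([(.097,.09,.135),(.145,.09,.135),(.145,-.09,.135),(.097,-.09,.135)])
    loop([(-.112,.09,.115),(.097,.09,.115),(.097,-.09,.115),(-.112,-.09,.115)])
    loop([(-.091,.052,.11),(.08,.052,.11),(.08,-.052,.11),(-.091,-.052,.11)])
    L.append(((-.112,.065,.115),(.097,.065,.115)));L.append(((-.112,-.065,.115),(.097,-.065,.115)))
    loop([(-.112,.09,0),(.145,.09,0),(.145,-.09,0),(-.112,-.09,0)])
    L.append(((-.112,-.09,0),(-.112,-.09,.115)));L.append(((-.097,0,.11),(-.027,0,.11)));L.append(((-.062,-.03,.11),(-.062,.03,.11)))
    return L
def draw(n,img,box,k,v,L,col=(0,0,255)):
    x0,y0,w,h=box;I=cv2.resize(img[y0:y0+h,x0:x0+w],(w*k,h*k),interpolation=cv2.INTER_CUBIC)
    for a,b in L:
        p=(proj(n,place(*v,[a,b]))-[x0,y0]+.5)*k-.5
        p=np.round(p*16).astype(int);cv2.line(I,tuple(map(int,p[0])),tuple(map(int,p[1])),col,1,cv2.LINE_AA,4)
    return I
E
python3 - <<'E'
from ov import *
v=(.6165,-.147,-.125)
a=draw("top",cv2.imread("pics/top0.png"),(335,88,80,110),5,v,wires())
b=draw("side",cv2.imread("pics/side0.png"),(350,182,120,110),5,v,wires())
b=cv2.resize(b,(400,367));b=np.vstack([b,np.zeros((183,400,3),np.uint8)])
cv2.imwrite("pics/ov1.png",np.hstack([a,b]))
E
```

```text
(no output)
```

View pics/ov1.png

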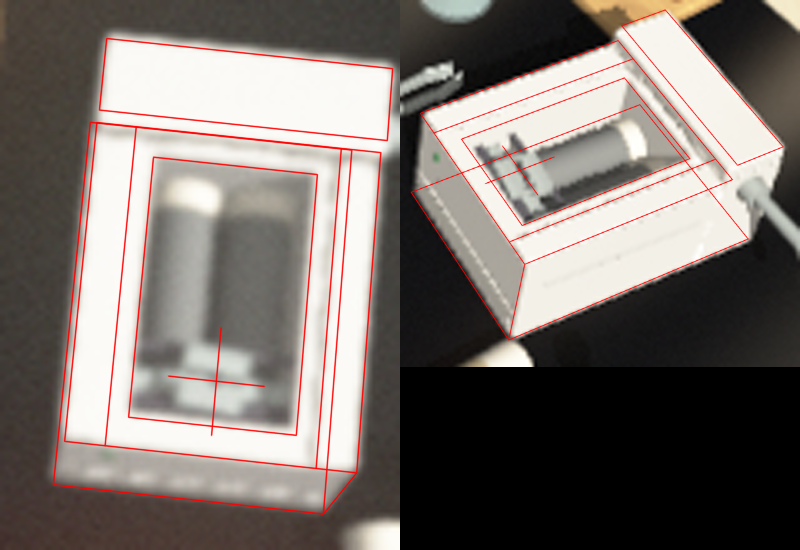

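The overlay matches to within about a pixel. I'll refine the pose numerically from the silhouette.

```bash
cat > fit1.py <<'E'
from h import *
V=[(s*1.,) for s in()]
lo=[(x,y,z) for x in(-.112,.145) for y in(-.09,.09) for z in(0,.115)]
hi=[(x,y,z) for x in(.097,.145) for y in(-.09,.09) for z in(.09,.135)]
B={"top":(325,85,100,115),"side":(345,178,130,115)}
def sil(n,v):
    x0,y0,w,h=B[n];m=np.zeros((h*8,w*8),np.uint8)
    for P in(lo,hi):
        p=((proj(n,place(*v,P))-[x0,y0]+.5)*8-.5)
        cv2.fillConvexPoly(m,cv2.convexHull(np.round(p*16).astype(np.int32)),255,shift=4)
    return cv2.resize(m,(w,h),interpolation=cv2.INTER_AREA)/255.
img={}
for n,(x0,y0,w,h) in B.items():
    img[n]=cv2.imread(f"pics/{n}0.png")[y0:y0+h,x0:x0+w].min(2)/1.
def band(n):
    s=sil(n,(.6165,-.147,-.125))>.5;s=s.astype(np.uint8);k=np.ones((9,9))
    b=(cv2.dilate(s,k)-cv2.erode(s,k))>0
    x0,y0,w,h=B[n];Y,X=np.mgrid[y0:y0+h,x0:x0+w]
    if n=="top": b&=~((X>400)&(Y<128)); b&=~((X>398)&(Y>185))
    else: b&=~((X>455)&(Y>215)); b&=~((Y<192)); b&=~((X<372)&(Y>205)&(Y<214)&(X<352)); b&=~((Y>278)|((X>405)&(X<440)&(Y<205)))
    return b
W={n:band(n) for n in B}
def cost(v,cams):
    c=0
    for n in cams:
        s=sil(n,v);g=np.clip((img[n]-60)/(150-60),0,1);c+=np.abs(s-g)[W[n]].sum()
    return c
for cams in(["top"],["side"],["top","side"]):
    x0=np.array([.6165,-.147,-.125]);
    r=minimize(cost,x0,args=(cams,),method="Nelder-Mead",options=dict(initial_simplex=[x0+[-.003,-.003,-.02],x0+[.006,0,0],x0+[0,.006,0],x0+[0,0,.05]],xatol=1e-5,fatol=1e-3));print(cams,r.x.round(4),r.fun,cost(x0,cams))
E
python3 fit1.py
```

```text
['top'] [ 0.621  -0.1484 -0.1179] 139.6130718954248 214.10065359477122
['side'] [ 0.62   -0.1487 -0.1347] 79.61699346405229 196.83006535947715
['top', 'side'] [ 0.6202 -0.1488 -0.1249] 237.27058823529413 410.9307189542484
```

Refined poses are filter at (0.620, -0.149, yaw -0.125) and cover at (0.472, 0.242, yaw 0.250). Next is a helper that converts a target into tool-axis units.

```bash
cat > go.py <<'E'
import sys,numpy as np
from bench import ctrl
from scipy.spatial.transform import Rotation as Ro
# target x y z yaw(of tool y axis, tool down): remaining shift (in present tool axes) and turn, in full-scale units
def rem(x,y,z,yaw):
    o=ctrl.get_obs();q=o["eef_rot"];R=Ro.from_quat([q[1],q[2],q[3],q[0]]).as_matrix()
    D=np.c_[[np.sin(yaw),-np.cos(yaw),0],[np.cos(yaw),np.sin(yaw),0],[0,0,-1]]
    D=D*1.
    D[:,0]=np.cross(D[:,1],D[:,2])
    rv=Ro.from_matrix(R.T@D).as_rotvec()
    d=np.array([x,y,z])-o["eef_pos"]
    print("t",round(o["time_s"],2),"pos",o["eef_pos"].round(4),"yaw",round(np.arctan2(R[1,1],R[0,1]),4),"F",o["wrist_force"].round(1),"T",o["torque"].round(2),"open",round(o["opening"],3))
    print("travel now-axes",(R.T@d/.15).round(3),"after-turn axes",(D.T@d/.15).round(3),"dr",(rv/np.radians(30)).round(3))
if __name__=="__main__": rem(*map(float,sys.argv[1:5]))
E
python3 go.py .472 .242 .12 .25
```

```text
t 0.1 pos [0.1519 0.5541 0.2305] yaw 1.303 F [-0.1 -0.8  0.5] T [-0.04 -0.   -0.02] open 0.999
travel now-axes [-2.609 -1.44   0.738] after-turn axes [-2.544  1.553  0.736] dr [-3.000e-03  1.000e-03  2.011e+00]
```

```bash
python3 -m handwheel '[{"travel":[-0.186,-0.103,0.053],"dr":[0,0,0]},{"travel":[-0.186,-0.103,0.053],"dr":[0,0,0]},{"travel":[-0.186,-0.103,0.053],"dr":[0,0,0]},{"travel":[-0.186,-0.103,0.053],"dr":[0,0,0]},{"travel":[-0.186,-0.103,0.053],"dr":[0,0,0]},{"travel":[-0.186,-0.103,0.053],"dr":[0,0,0]},{"travel":[-0.186,-0.103,0.053],"dr":[0,0,0]},{"travel":[-0.186,-0.103,0.053],"dr":[0,0,0]},{"travel":[-0.186,-0.103,0.053],"dr":[0,0,0]},{"travel":[-0.186,-0.103,0.053],"dr":[0,0,0]},{"travel":[-0.186,-0.103,0.053],"dr":[0,0,0]},{"travel":[-0.186,-0.103,0.053],"dr":[0,0,0]},{"travel":[-0.186,-0.103,0.053],"dr":[0,0,0]},{"travel":[-0.186,-0.103,0.053],"dr":[0,0,0]}]' 0; python3 go.py .472 .242 .12 .25
```

```text
time_s: 1.27
eef_pos: [0.478, 0.2324, 0.1109]
eef_rot: [-0.003, 0.127, 0.992, -0.0]
wrist_force: [0.3, 0.8, -0.5]
opening: 0.502
t 1.27 pos [0.478  0.2324 0.1109] yaw 1.3152 F [ 0.3  0.8 -0.5] T [ 0.03 -0.05 -0.01] open 0.502
travel now-axes [ 0.055  0.052 -0.06 ] after-turn axes [ 0.072 -0.023 -0.06 ] dr [-0.008 -0.008  2.034]
```

```bash
python3 -m handwheel '[{"travel":[0,0,0],"dr":[0,0,0.22]},{"travel":[0,0,0],"dr":[0,0,0.22]},{"travel":[0,0,0],"dr":[0,0,0.22]},{"travel":[0,0,0],"dr":[0,0,0.22]},{"travel":[0,0,0],"dr":[0,0,0.22]},{"travel":[0,0,0],"dr":[0,0,0.22]},{"travel":[0,0,0],"dr":[0,0,0.22]},{"travel":[0,0,0],"dr":[0,0,0.22]},{"travel":[0,0,0],"dr":[0,0,0.22]}]'; python3 go.py .472 .242 .12 .25
```

```text
time_s: 2.02
eef_pos: [0.48, 0.2236, 0.1044]
eef_rot: [-0.005, 0.624, 0.781, -0.006]
wrist_force: [-0.8, 0.8, -0.3]
opening: 0.505
t 2.02 pos [0.48   0.2236 0.1044] yaw 0.2222 F [-0.8  0.8 -0.3] T [0.   0.   0.02] open 0.505
travel now-axes [ 0.132 -0.026 -0.104] after-turn axes [ 0.132 -0.021 -0.104] dr [-0.03   0.    -0.053]
```

```bash
python3 -m handwheel '[{"travel":[0.066,-0.012,0],"dr":[-0.015,0,-0.027]},{"travel":[0.066,-0.012,0],"dr":[-0.015,0,-0.027]},{"travel":[0,0,0.2],"dr":[0,0,0]},{"travel":[0,0,0.2],"dr":[0,0,0]},{"travel":[0,0,0],"dr":[0,0,0]}]'; python3 go.py .472 .242 .015 .25
```

```text
time_s: 2.43
eef_pos: [0.4714, 0.2462, 0.0441]
eef_rot: [0.002, 0.607, 0.794, 0.003]
wrist_force: [-1.1, -0.3, -0.1]
opening: 0.506
t 2.43 pos [0.4714 0.2462 0.0441] yaw 0.2651 F [-1.1 -0.3 -0.1] T [-0.04  0.05  0.03] open 0.506
travel now-axes [-0.028 -0.005  0.194] after-turn axes [-0.028 -0.003  0.194] dr [ 0.012 -0.001  0.029]
```

```bash
python3 -m handwheel '[{"travel":[-0.028,-0.004,0],"dr":[0.012,0,0.029]},{"travel":[0,0,0],"dr":[0,0,0]},{"travel":[0,0,0.09],"dr":[0,0,0]},{"travel":[0,0,0],"dr":[0,0,0]}]'; python3 go.py .472 .242 .015 .25; python3 - <<'E'
from h import *
s=viewer.camera("side")[:,:,::-1];t=viewer.camera("top")[:,:,::-1]
f=lambda i,x,y,w,h:cv2.resize(i[y:y+h,x:x+w],(400,400),interpolation=cv2.INTER_CUBIC)
cv2.imwrite("pics/g1.png",np.hstack([f(s,245,120,100,100),f(t,210,150,100,100)]))
E
```

```text
time_s: 2.77
eef_pos: [0.4716, 0.2436, 0.0322]
eef_rot: [-0.0, 0.611, 0.792, 0.0]
wrist_force: [-1.5, 0.3, -0.1]
opening: 0.5
t 2.77 pos [0.4716 0.2436 0.0322] yaw 0.2574 F [-1.5  0.3 -0.1] T [-0.06  0.05 -0.02] open 0.5
travel now-axes [-0.011 -0.     0.114] after-turn axes [-0.011 -0.     0.114] dr [ 0.001 -0.002  0.014]
```

View pics/g1.png

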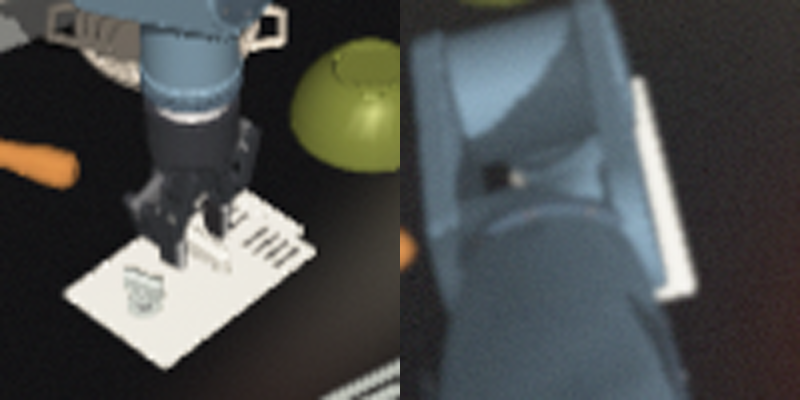

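The side view shows the fingers straddling the rib, at about (210,248) in the left crop. I'll descend and close.

```bash
python3 -m handwheel '[{"travel":[-0.011,0,0.05],"dr":[0,0,0.014]},{"travel":[0,0,0.05],"dr":[0,0,0]},{"travel":[0,0,0.01],"dr":[0,0,0]},{"travel":[0,0,0],"dr":[0,0,0]}]'; python3 go.py .472 .242 .015 .25
```

```text
time_s: 3.2
eef_pos: [0.4758, 0.2425, 0.0179]
eef_rot: [0.002, 0.614, 0.789, 0.003]
wrist_force: [-0.5, 0.4, 0.2]
opening: 0.497
t 3.2 pos [0.4758 0.2425 0.0179] yaw 0.2489 F [-0.5  0.4  0.2] T [-0.02 -0.01  0.  ] open 0.497
travel now-axes [ 0.003 -0.025  0.019] after-turn axes [ 0.003 -0.025  0.019] dr [ 0.015 -0.002 -0.002]
```

```bash
python3 -m handwheel '[{"travel":[0,0,0],"dr":[0,0,0]},{"travel":[0,0,0],"dr":[0,0,0]},{"travel":[0,0,0],"dr":[0,0,0]},{"travel":[0,0,0],"dr":[0,0,0]},{"travel":[0,0,0],"dr":[0,0,0]},{"travel":[0,0,0],"dr":[0,0,0]},{"travel":[0,0,0],"dr":[0,0,0]},{"travel":[0,0,0],"dr":[0,0,0]}]' -1; python3 go.py .472 .242 .015 .25
```

```text
time_s: 3.87
eef_pos: [0.4772, 0.2427, 0.0187]
eef_rot: [0.003, 0.614, 0.789, 0.004]
wrist_force: [2.5, 0.3, -0.3]
opening: 0.121
t 3.87 pos [0.4772 0.2427 0.0187] yaw 0.2486 F [ 2.5  0.3 -0.3] T [-0.01 -0.08 -0.01] open 0.121
travel now-axes [ 0.004 -0.035  0.024] after-turn axes [ 0.004 -0.035  0.024] dr [ 0.02  -0.002 -0.003]
```

```bash
python3 -m handwheel '[{"travel":[0,0,-0.03],"dr":[0,0,0]},{"travel":[0,0,-0.06],"dr":[0,0,0]},{"travel":[0,0,-0.15],"dr":[0,0,0]},{"travel":[0,0,-0.2],"dr":[0,0,0]},{"travel":[0,0,-0.2],"dr":[0,0,0]},{"travel":[0,0,-0.2],"dr":[0,0,0]},{"travel":[0,0,-0.2],"dr":[0,0,0]},{"travel":[0,0,-0.15],"dr":[0,0,0]},{"travel":[0,0,0],"dr":[0,0,0]}]'; python3 go.py .607 -.147 .19 -.125
```

```text
time_s: 4.62
eef_pos: [0.4685, 0.2406, 0.2035]
eef_rot: [-0.002, 0.614, 0.79, -0.002]
wrist_force: [-0.2, 0.4, -1.6]
opening: 0.119
t 4.62 pos [0.4685 0.2406 0.2035] yaw 0.2494 F [-0.2  0.4 -1.6] T [ 0.04 -0.14 -0.05] open 0.119
travel now-axes [-2.732  0.257  0.086] after-turn axes [-2.449  1.238  0.09 ] dr [-0.012  0.001  0.715]
```

```bash
python3 -m handwheel '[{"travel":[-0.08,0.008,0],"dr":[0,0,0]},{"travel":[-0.15,0.014,0],"dr":[0,0,0]},{"travel":[-0.19,0.018,0],"dr":[0,0,0]},{"travel":[-0.19,0.018,0],"dr":[0,0,0]},{"travel":[-0.19,0.018,0],"dr":[0,0,0]},{"travel":[-0.19,0.018,0],"dr":[0,0,0]},{"travel":[-0.19,0.018,0],"dr":[0,0,0]},{"travel":[-0.19,0.018,0],"dr":[0,0,0]},{"travel":[-0.19,0.018,0],"dr":[0,0,0]},{"travel":[-0.19,0.018,0],"dr":[0,0,0]},{"travel":[-0.19,0.018,0],"dr":[0,0,0]},{"travel":[-0.15,0.014,0],"dr":[0,0,0]},{"travel":[-0.1,0.008,0],"dr":[0,0,0]},{"travel":[0,0,0],"dr":[0,0,0]}]'; python3 go.py .607 -.147 .19 -.125
```

```text
time_s: 5.78
eef_pos: [0.5692, -0.0903, 0.178]
eef_rot: [-0.017, 0.612, 0.791, -0.011]
wrist_force: [-1.0, 0.3, -3.0]
opening: 0.123
t 5.78 pos [ 0.5692 -0.0903  0.178 ] yaw 0.2535 F [-1.   0.3 -3. ] T [-0.02 -0.07 -0.  ] open 0.123
travel now-axes [-0.428  0.146 -0.091] after-turn axes [-0.344  0.297 -0.08 ] dr [-0.077 -0.012  0.722]
```

```bash
python3 -m handwheel '[{"travel":[0,0,0],"dr":[0,0,0.1]},{"travel":[0,0,0],"dr":[0,0,0.17]},{"travel":[0,0,0],"dr":[0,0,0.17]},{"travel":[0,0,0],"dr":[0,0,0.17]},{"travel":[0,0,0],"dr":[0,0,0.1]},{"travel":[0,0,0],"dr":[0,0,0]}]'; python3 go.py .607 -.147 .19 -.125
```

```text
time_s: 6.28
eef_pos: [0.5603, -0.0903, 0.1656]
eef_rot: [-0.024, 0.754, 0.656, -0.019]
wrist_force: [-0.6, 0.4, -3.3]
opening: 0.122
t 6.28 pos [ 0.5603 -0.0903  0.1656] yaw -0.1398 F [-0.6  0.4 -3.3] T [-0.04 -0.1   0.05] open 0.122
travel now-axes [-0.33   0.35  -0.185] after-turn axes [-0.336  0.356 -0.163] dr [-0.117 -0.007 -0.028]
```

```bash
python3 -m handwheel '[{"travel":[0,0,-0.1],"dr":[-0.05,0,-0.01]},{"travel":[-0.08,0.09,-0.08],"dr":[-0.05,0,-0.01]},{"travel":[-0.09,0.1,-0.02],"dr":[-0.03,0,-0.01]},{"travel":[-0.09,0.1,-0.02],"dr":[-0.01,0,0]},{"travel":[-0.07,0.06,-0.01],"dr":[0,0,0]}]'; python3 go.py .607 -.147 .19 -.125
```

```text
time_s: 6.7
eef_pos: [0.602, -0.1419, 0.1918]
eef_rot: [-0.003, 0.744, 0.668, 0.003]
wrist_force: [-0.8, -0.6, -1.8]
opening: 0.119
t 6.7 pos [ 0.602  -0.1419  0.1918] yaw -0.1087 F [-0.8 -0.6 -1.8] T [ 0.   -0.09  0.05] open 0.119
travel now-axes [-0.03   0.037  0.012] after-turn axes [-0.03   0.037  0.012] dr [-0.002 -0.017  0.031]
```

```bash
python3 -m handwheel '[{"travel":[0,0,0],"dr":[0,0,0]},{"travel":[0,0,0],"dr":[0,0,0]}]'; python3 go.py .607 -.147 .19 -.125
```

```text
time_s: 6.87
eef_pos: [0.6016, -0.1435, 0.19]
eef_rot: [-0.004, 0.744, 0.668, 0.003]
wrist_force: [0.1, 0.4, -3.0]
opening: 0.123
t 6.87 pos [ 0.6016 -0.1435  0.19  ] yaw -0.107 F [ 0.1  0.4 -3. ] T [ 0.01 -0.02 -0.02] open 0.123
travel now-axes [-0.019  0.038 -0.001] after-turn axes [-0.019  0.038 -0.   ] dr [-0.006 -0.018  0.034]
```

```bash
python3 -m handwheel '[{"travel":[-0.02,0.02,-0.01],"dr":[-0.006,-0.018,0.034]},{"travel":[0,0,-0.01],"dr":[0,0,0]}]'; python3 go.py .607 -.147 .19 -.125; python3 - <<'E'
from ov import *
from bench import ctrl
o=ctrl.get_obs();p=o["eef_pos"];q=o["eef_rot"];yaw=np.arctan2(q[2]**2-q[1]**2,2*q[1]*q[2])
z=p[2]+.0043;print(yaw)
O=[[-.098,.06],[.085,.06],[.085,.035],[.097,.035],[.097,-.035],[.085,-.035],[.085,-.06],[-.098,-.06]]
O=[(a,b,z-.011) for a,b in O];L=list(zip(O,O[1:]+O[:1]))
c=[]
for n,b in(("side",(350,140,120,150)),("top",(310,80,120,150))):
    im=viewer.camera(n)[:,:,::-1].copy();cv2.imwrite(f"pics/{n}_h.png",im)
    c.append(cv2.resize(draw(n,im,b,6,(p[0],p[1],yaw),L),(400,500)))
    i2=draw(n,im,b,6,(.620,-.1487,-.125),wires(),(0,160,0));
cv2.imwrite("pics/h1.png",np.hstack(c))
E
```

```text
time_s: 7.03
eef_pos: [0.6026, -0.1456, 0.1908]
eef_rot: [-0.002, 0.75, 0.662, -0.001]
wrist_force: [-0.9, -0.4, -2.2]
opening: 0.121
t 7.03 pos [ 0.6026 -0.1456  0.1908] yaw -0.1247 F [-0.9 -0.4 -2.2] T [-0.03 -0.05  0.05] open 0.121
travel now-axes [-0.005  0.03   0.005] after-turn axes [-0.005  0.03   0.005] dr [-0.008 -0.001  0.001]
-0.12473480306531608
```

View pics/h1.png

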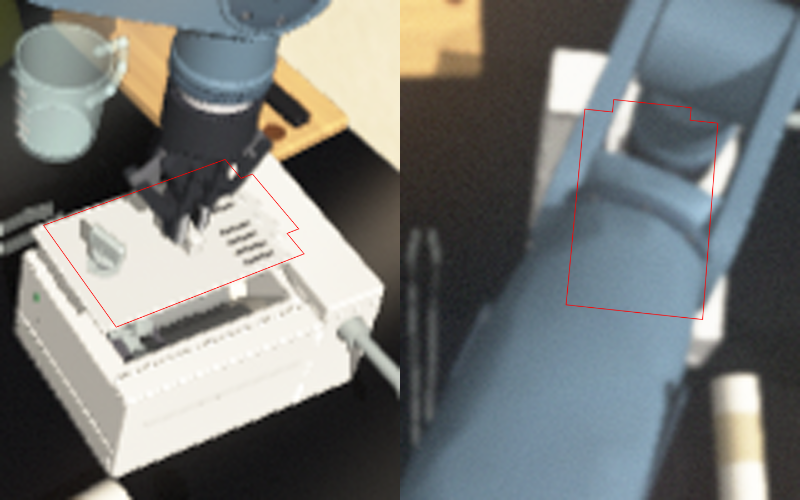

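The predicted outline matches the held cover to within about 2 mm: red front corner at (115,326), left corner within about 5 px. I'll lower it about 16 mm short of home.

```bash
python3 -m handwheel '[{"travel":[-0.005,0.04,0.02],"dr":[-0.03,0,0]},{"travel":[-0.005,0.04,0.08],"dr":[0,0,0]},{"travel":[0,0,0.1],"dr":[0,0,0]},{"travel":[0,0,0.1],"dr":[0,0,0]},{"travel":[0,0,0],"dr":[0,0,0]}]'; python3 go.py .616 -.148 .1217 -.125
```

```text
time_s: 7.55
eef_pos: [0.6171, -0.147, 0.1437]
eef_rot: [0.006, 0.748, 0.663, 0.006]
wrist_force: [-0.8, -0.2, -4.2]
opening: 0.122
t 7.55 pos [ 0.6171 -0.147   0.1437] yaw -0.1207 F [-0.8 -0.2 -4.2] T [-0.    0.01  0.01] open 0.122
travel now-axes [-0.008 -0.009  0.147] after-turn axes [-0.008 -0.006  0.147] dr [ 0.033 -0.002  0.008]
```

```bash
python3 -m handwheel '[{"travel":[-0.008,-0.01,0.04],"dr":[0.012,0,0.008]},{"travel":[0,0,0.04],"dr":[0,0,0]},{"travel":[0,0,0.03],"dr":[0,0,0]},{"travel":[0,0,0],"dr":[0,0,0]}]'; python3 go.py .616 -.148 .1217 -.125
```

```text
time_s: 7.88
eef_pos: [0.6158, -0.1478, 0.1247]
eef_rot: [0.003, 0.75, 0.662, 0.004]
wrist_force: [-0.2, -0.5, -2.8]
opening: 0.12
t 7.88 pos [ 0.6158 -0.1478  0.1247] yaw -0.1248 F [-0.2 -0.5 -2.8] T [-0.01 -0.03 -0.  ] open 0.12
travel now-axes [-0.001  0.002  0.02 ] after-turn axes [-0.001  0.002  0.02 ] dr [ 0.017 -0.003  0.   ]
```

```bash
python3 -m handwheel '[{"travel":[0,0,0.015],"dr":[0,0,0]},{"travel":[0,0,0.012],"dr":[0,0,0]},{"travel":[0,0,0],"dr":[0,0,0]}]'; python3 go.py .616 -.148 .1217 -.125
```

```text
time_s: 8.13
eef_pos: [0.6164, -0.148, 0.1219]
eef_rot: [0.004, 0.75, 0.662, 0.004]
wrist_force: [0.2, 1.8, -3.1]
opening: 0.123
t 8.13 pos [ 0.6164 -0.148   0.1219] yaw -0.1247 F [ 0.2  1.8 -3.1] T [ 0.02  0.13 -0.05] open 0.123
travel now-axes [-0.    -0.003  0.002] after-turn axes [-0.    -0.003  0.002] dr [ 0.02  -0.002  0.001]
```

```bash
python3 -m handwheel '[{"travel":[0,0,0.012],"dr":[0,0,0]},{"travel":[0,0,0.006],"dr":[0,0,0]}]'; python3 go.py .616 -.148 .1217 -.125
```

```text
time_s: 8.3
eef_pos: [0.617, -0.1483, 0.1215]
eef_rot: [0.004, 0.75, 0.662, 0.004]
wrist_force: [-1.7, 0.9, 1.1]
opening: 0.119
t 8.3 pos [ 0.617  -0.1483  0.1215] yaw -0.1246 F [-1.7  0.9  1.1] T [ 0.18  0.54 -0.  ] open 0.119
travel now-axes [ 0.001 -0.007 -0.001] after-turn axes [ 0.001 -0.007 -0.001] dr [ 0.023 -0.001  0.001]
```

Contact is at the expected height (0.1215 against 0.1217). Now I'll slide it home and watch the forces.

```bash
python3 -m handwheel '[{"travel":[0,0.025,-0.002],"dr":[0,0,0]},{"travel":[0,0.025,-0.002],"dr":[0,0,0]},{"travel":[0,0.02,-0.002],"dr":[0,0,0]}]'; python3 go.py .632 -.150 .1217 -.125
```

```text
time_s: 8.55
eef_pos: [0.6283, -0.1499, 0.1231]
eef_rot: [0.005, 0.75, 0.662, 0.004]
wrist_force: [-1.0, -0.3, -3.4]
opening: 0.124
t 8.55 pos [ 0.6283 -0.1499  0.1231] yaw -0.1248 F [-1.  -0.3 -3.4] T [ 0.02 -0.08  0.03] open 0.124
travel now-axes [0.002 0.024 0.01 ] after-turn axes [0.002 0.024 0.009] dr [0.026 0.    0.   ]
```

```bash
python3 -m handwheel '[{"travel":[0.002,0.012,0.012],"dr":[0,0,0]},{"travel":[0,0.012,0.008],"dr":[0,0,0]},{"travel":[0,0.012,0.004],"dr":[0,0,0]}]'; python3 go.py .632 -.150 .1217 -.125
```

```text
time_s: 8.8
eef_pos: [0.6313, -0.1501, 0.1215]
eef_rot: [0.002, 0.75, 0.662, 0.001]
wrist_force: [-12.7, 1.0, 9.3]
opening: 0.124
t 8.8 pos [ 0.6313 -0.1501  0.1215] yaw -0.1239 F [-12.7   1.    9.3] T [ 0.29  2.06 -0.03] open 0.124
travel now-axes [ 0.001  0.005 -0.001] after-turn axes [ 0.001  0.005 -0.001] dr [0.008 0.001 0.002]
```

Hard stop met at x=0.631 against a predicted 0.632, with 13 N. I'll release, rise and look.

```bash
python3 -m handwheel '[{"travel":[0,0,0],"dr":[0,0,0]},{"travel":[0,0,0],"dr":[0,0,0]},{"travel":[0,0,-0.01],"dr":[0,0,0]},{"travel":[0,0,-0.01],"dr":[0,0,0]}]' 0; python3 go.py .632 -.150 .1217 -.125
```

```text
time_s: 9.13
eef_pos: [0.6326, -0.1505, 0.1253]
eef_rot: [0.003, 0.749, 0.662, 0.002]
wrist_force: [-0.2, 0.3, -0.2]
opening: 0.504
t 9.13 pos [ 0.6326 -0.1505  0.1253] yaw -0.1238 F [-0.2  0.3 -0.2] T [ 0.    0.   -0.03] open 0.504
travel now-axes [ 0.003 -0.005  0.024] after-turn axes [ 0.003 -0.005  0.024] dr [0.011 0.002 0.002]
```

```bash
python3 -m handwheel '[{"travel":[0,0,-0.1],"dr":[0,0,0]},{"travel":[0,0,-0.2],"dr":[0,0,0]},{"travel":[0,0,-0.2],"dr":[0,0,0]},{"travel":[0,-0.2,-0.05],"dr":[0,0,0]},{"travel":[0,-0.2,0],"dr":[0,0,0]},{"travel":[0,0,0],"dr":[0,0,0]}]'; python3 go.py .558 -.141 .2 -.125
python3 - <<'E'
from ov import *
H=(.6313,-.1501,-.1245)
O=[[-.098,.06],[.085,.06],[.085,-.06],[-.098,-.06]];O=[(a,b,.115) for a,b in O];L=list(zip(O,O[1:]+O[:1]))
z=.1405;L+=[((-.092,0,z),(-.056,0,z)),((-.074,-.018,z),(-.074,.018,z))]
im=viewer.camera("side")[:,:,::-1].copy();cv2.imwrite("pics/side_k.png",im);b=(350,170,120,110)
a=cv2.resize(im[170:280,350:470],None,fx=3.3,fy=3.3,interpolation=cv2.INTER_CUBIC)
c=cv2.resize(draw("side",im,b,6,H,L),(396,363))
cv2.imwrite("pics/k1.png",np.hstack([a,c]))
E
```

```text
time_s: 9.63
eef_pos: [0.5728, -0.1431, 0.2106]
eef_rot: [0.003, 0.749, 0.662, 0.002]
wrist_force: [0.6, 0.0, -0.7]
opening: 0.5
t 9.63 pos [ 0.5728 -0.1431  0.2106] yaw -0.1232 F [ 0.6  0.  -0.7] T [-0.05 -0.03 -0.02] open 0.5
travel now-axes [ 0.002 -0.101  0.07 ] after-turn axes [ 0.002 -0.1    0.071] dr [0.015 0.002 0.003]
```

View pics/k1.png

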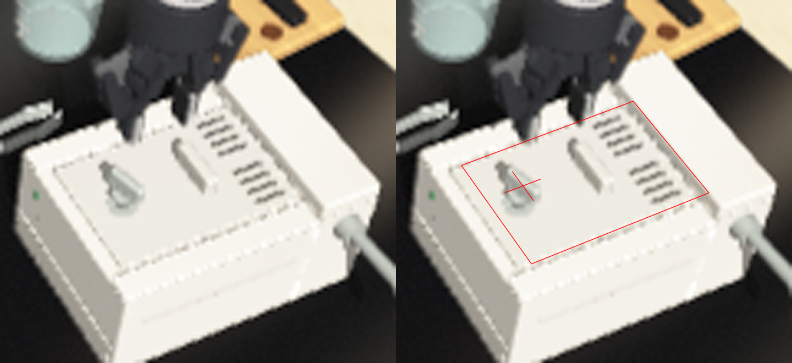

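```bash
python3 - <<'E'
from ov import *
im=cv2.imread("pics/side_k.png");b=(372,205,40,36)
H=(.6313,-.1501,-.1245)
A=draw("side",im,b,10,H,[])
z=.1505;g=[]
for th in(-.4,0,.4):
    s,c=np.sin(th)*.018,np.cos(th)*.018
    g.append(((-.074-s,-c,z),(-.074+s,c,z)))
Bm=draw("side",im,b,10,H,g)
cv2.imwrite("pics/w1.png",np.hstack([A,Bm]))
E
```

```text
(no output)
```

View pics/w1.png

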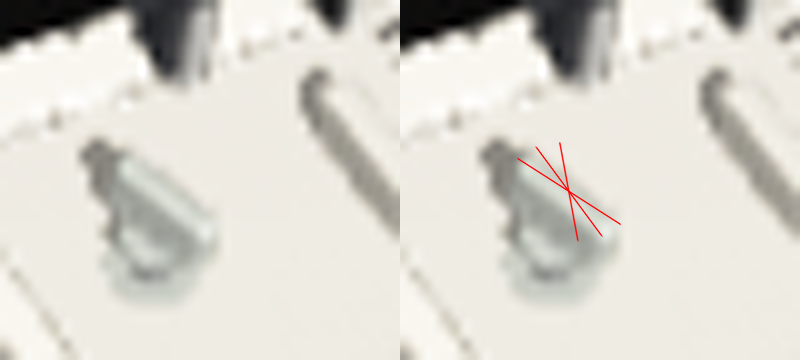

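The cover is seated: its front edge lies along the gap line and its rear edge meets the hood. The wing is centred where predicted, at (165,190), and turned about 0.25 rad anticlockwise. I'll move over it and grip.

```bash
python3 -m handwheel '[{"travel":[0,-0.06,0],"dr":[0,0,-0.15]},{"travel":[0,-0.04,0.1],"dr":[0,0,-0.2]},{"travel":[0,0,0.1],"dr":[0,0,-0.2]},{"travel":[0,0,0.1],"dr":[0.015,0,-0.08]},{"travel":[0,0,0],"dr":[0,0,0]}]'; python3 go.py .558 -.141 .1345 .2
```

```text
time_s: 10.1
eef_pos: [0.5663, -0.1448, 0.1684]
eef_rot: [0.008, 0.625, 0.781, 0.001]
wrist_force: [-0.8, -0.1, 0.5]
opening: 0.499
t 10.1 pos [ 0.5663 -0.1448  0.1684] yaw 0.2208 F [-0.8 -0.1  0.5] T [0.   0.04 0.01] open 0.499
travel now-axes [ 0.04  -0.051  0.225] after-turn axes [ 0.036 -0.049  0.226] dr [0.023 0.023 0.04 ]
```

```bash
python3 -m handwheel '[{"travel":[0.038,-0.051,0],"dr":[0.023,0.023,0.03]},{"travel":[0,0,0],"dr":[0,0,0]},{"travel":[0,0,0],"dr":[0,0,0]}]'; python3 go.py .558 -.141 .1345 .2
```

```text
time_s: 10.35
eef_pos: [0.5588, -0.141, 0.1689]
eef_rot: [-0.001, 0.633, 0.774, 0.0]
wrist_force: [-0.4, -1.0, 0.2]
opening: 0.499
t 10.35 pos [ 0.5588 -0.141   0.1689] yaw 0.1994 F [-0.4 -1.   0.2] T [-0.04 -0.04 -0.01] open 0.499
travel now-axes [ 0.001 -0.005  0.229] after-turn axes [ 0.001 -0.005  0.229] dr [-0.    -0.002 -0.001]
```

```bash
python3 -m handwheel '[{"travel":[0,-0.003,0.08],"dr":[0,0,0]},{"travel":[0,0,0.08],"dr":[0,0,0]},{"travel":[0,0,0.05],"dr":[0,0,0]},{"travel":[0,0,0],"dr":[0,0,0]},{"travel":[0,0,0],"dr":[0,0,0]}]'; python3 go.py .558 -.141 .1345 .2
```

```text
time_s: 10.77
eef_pos: [0.5598, -0.1417, 0.136]
eef_rot: [0.001, 0.634, 0.773, 0.001]
wrist_force: [0.8, -0.1, -0.0]
opening: 0.504
t 10.77 pos [ 0.5598 -0.1417  0.136 ] yaw 0.1971 F [ 0.8 -0.1 -0. ] T [0.03 0.02 0.03] open 0.504
travel now-axes [ 0.007 -0.011  0.01 ] after-turn axes [ 0.007 -0.011  0.01 ] dr [ 0.006  0.002 -0.006]
```

```bash
python3 -m handwheel '[{"travel":[0.005,-0.012,0],"dr":[0,0,0]},{"travel":[0,0,0],"dr":[0,0,0]}]'; python3 -m handwheel '[{"travel":[0,0,0],"dr":[0,0,0]},{"travel":[0,0,0],"dr":[0,0,0]},{"travel":[0,0,0],"dr":[0,0,0]},{"travel":[0,0,0],"dr":[0,0,0]},{"travel":[0,0,0],"dr":[0,0,0]},{"travel":[0,0,0],"dr":[0,0,0]},{"travel":[0,0,0],"dr":[0,0,0]}]' -1; python3 go.py .558 -.141 .1345 .475
```

```text
time_s: 10.93
eef_pos: [0.5574, -0.1411, 0.1354]
eef_rot: [0.001, 0.634, 0.773, 0.001]
wrist_force: [0.3, 0.5, 0.1]
opening: 0.5
time_s: 11.52
eef_pos: [0.5578, -0.1413, 0.1365]
eef_rot: [0.002, 0.634, 0.773, 0.001]
wrist_force: [-0.2, 1.3, -0.6]
opening: 0.088
t 11.52 pos [ 0.5578 -0.1413  0.1365] yaw 0.1969 F [-0.2  1.3 -0.6] T [ 0.02  0.03 -0.03] open 0.088
travel now-axes [0.002 0.002 0.013] after-turn axes [0.001 0.002 0.013] dr [ 0.006  0.003 -0.531]
```

Gripped with negligible side force. I'll swivel anticlockwise to about +0.6 rad without pressing.

```bash
python3 -m handwheel '[{"travel":[0,0,0],"dr":[0,0,-0.12]},{"travel":[0,0,0],"dr":[0,0,-0.14]},{"travel":[0,0,0],"dr":[0,0,-0.14]},{"travel":[0,0,0],"dr":[0,0,-0.12]},{"travel":[0,0,0],"dr":[0,0,0]}]'; python3 go.py .558 -.141 .1345 .475
```

```text
time_s: 11.93
eef_pos: [0.5586, -0.1411, 0.1365]
eef_rot: [0.002, 0.518, 0.855, 0.001]
wrist_force: [-0.8, 0.1, 0.4]
opening: 0.085
t 11.93 pos [ 0.5586 -0.1411  0.1365] yaw 0.4812 F [-0.8  0.1  0.4] T [-0.02  0.11  0.01] open 0.085
travel now-axes [ 0.002 -0.003  0.013] after-turn axes [ 0.002 -0.003  0.013] dr [0.009 0.005 0.012]
```

```bash
python3 -m handwheel '[{"travel":[0,0,0.01],"dr":[0,0,0]}]'; python3 go.py .558 -.141 .1345 .475;  python3 -m handwheel '[{"travel":[0,0,0.01],"dr":[0,0,0]}]'; python3 go.py .558 -.141 .1345 .475
```

```text
time_s: 12.02
eef_pos: [0.5586, -0.1411, 0.1354]
eef_rot: [0.002, 0.519, 0.855, 0.001]
wrist_force: [-1.2, 0.9, 3.8]
opening: 0.084
t 12.02 pos [ 0.5586 -0.1411  0.1354] yaw 0.4797 F [-1.2  0.9  3.8] T [ 0.11  0.35 -0.02] open 0.084
travel now-axes [ 0.003 -0.003  0.006] after-turn axes [ 0.003 -0.003  0.006] dr [0.009 0.005 0.009]
time_s: 12.1
eef_pos: [0.5587, -0.1412, 0.1344]
eef_rot: [0.002, 0.52, 0.854, 0.001]
wrist_force: [-3.9, 1.1, 7.7]
opening: 0.084
t 12.1 pos [ 0.5587 -0.1412  0.1344] yaw 0.478 F [-3.9  1.1  7.7] T [0.22 0.7  0.02] open 0.084
travel now-axes [ 0.003 -0.004 -0.001] after-turn axes [ 0.003 -0.004 -0.001] dr [0.009 0.006 0.006]
```

It's blocked: the force rises about 4–5 N per mm. Now I'll sweep clockwise under roughly 7 N.

```bash
for i in 1; do python3 -m handwheel '[{"travel":[0,0,0.003],"dr":[0,0,0.07]},{"travel":[0,0,0.003],"dr":[0,0,0.07]}]' >/dev/null; python3 go.py .558 -.141 .1345 .475|head -1; python3 -m handwheel '[{"travel":[0,0,0.003],"dr":[0,0,0.07]},{"travel":[0,0,0.003],"dr":[0,0,0.07]}]'>/dev/null; python3 go.py .558 -.141 .1345 .475|head -1; done
```

```text
t 12.27 pos [ 0.5585 -0.1413  0.1347] yaw 0.3999 F [-3.6  0.8  5.7] T [0.17 0.59 0.04] open 0.086
t 12.43 pos [ 0.5582 -0.1414  0.1349] yaw 0.3196 F [-2.9  1.   4.2] T [0.19 0.56 0.05] open 0.085
```

```bash
python3 -m handwheel '[{"travel":[0,0,0.012],"dr":[0,0,0.06]},{"travel":[0,0,0.007],"dr":[0,0,0.06]}]' >/dev/null; python3 go.py .558 -.141 .1345 .475|head -1; python3 -m handwheel '[{"travel":[0,0,0.007],"dr":[0,0,0.06]},{"travel":[0,0,0.006],"dr":[0,0,0.06]}]'>/dev/null; python3 go.py .558 -.141 .1345 .475|head -1; python3 -m handwheel '[{"travel":[0,0,0.006],"dr":[0,0,0.06]},{"travel":[0,0,0.006],"dr":[0,0,0.06]}]'>/dev/null; python3 go.py .558 -.141 .1345 .475|head -1
```

```text
t 12.6 pos [ 0.5582 -0.1415  0.1339] yaw 0.2499 F [-3.9  1.6  9.9] T [0.34 0.79 0.02] open 0.082
t 12.77 pos [ 0.5583 -0.1417  0.1342] yaw 0.1806 F [-4.   1.8  7.7] T [0.27 0.75 0.06] open 0.081
t 12.93 pos [ 0.5582 -0.1418  0.1344] yaw 0.1112 F [-4.   1.5  7.1] T [0.28 0.77 0.08] open 0.087
```

```bash
python3 -m handwheel '[{"travel":[0,0,0.007],"dr":[0,0,0.06]},{"travel":[0,0,0.007],"dr":[0,0,0.06]}]' >/dev/null; python3 go.py .558 -.141 .1345 .475|head -1; python3 -m handwheel '[{"travel":[0,0,0.007],"dr":[0,0,0.06]},{"travel":[0,0,0.007],"dr":[0,0,0.06]}]'>/dev/null; python3 go.py .558 -.141 .1345 .475|head -1; python3 -m handwheel '[{"travel":[0,0,0.007],"dr":[0,0,0.06]},{"travel":[0,0,0.007],"dr":[0,0,0.06]}]'>/dev/null; python3 go.py .558 -.141 .1345 .475|head -1
```

```text
t 13.1 pos [ 0.5579 -0.1418  0.1341] yaw 0.0419 F [-4.   1.6  8.4] T [0.29 0.79 0.02] open 0.088
t 13.27 pos [ 0.5577 -0.1418  0.1338] yaw -0.0275 F [-3.4  0.9  7.2] T [0.35 0.75 0.04] open 0.084
t 13.43 pos [ 0.5575 -0.1418  0.1331] yaw -0.0969 F [-2.8  0.1  5. ] T [ 0.16  0.52 -0.  ] open 0.084
```

The force fell while z dropped, so the pin is finding the slot near yaw -0.07. I'll push straight down without turning.

```bash
python3 -m handwheel '[{"travel":[0,0,0.012],"dr":[0,0,0]},{"travel":[0,0,0.012],"dr":[0,0,0]}]' >/dev/null; python3 go.py .558 -.141 .1345 -.1|head -1
```

```text
t 13.6 pos [ 0.5575 -0.1418  0.1312] yaw -0.1015 F [-4.5  1.7 10.9] T [0.45 0.88 0.03] open 0.082
```

```bash
python3 -m handwheel '[{"travel":[0,0,0.006],"dr":[0,0,0.05]},{"travel":[0,0,0.006],"dr":[0,0,0.05]}]' >/dev/null; python3 go.py .558 -.141 .1345 -.1|head -1
```

```text
t 13.77 pos [ 0.5573 -0.1418  0.1307] yaw -0.1575 F [-2.2  1.   6.3] T [ 0.18  0.55 -0.01] open 0.085
```

```bash
python3 -m handwheel '[{"travel":[0,0,0.012],"dr":[0,0,0]},{"travel":[0,0,0.012],"dr":[0,0,0]}]' >/dev/null; python3 go.py .558 -.141 .1345 -.1|head -1
```

```text
t 13.93 pos [ 0.5572 -0.1418  0.1285] yaw -0.1615 F [-3.9  1.   6.3] T [0.31 0.58 0.  ] open 0.081
```

The force matches the stud's spring alone (6.3 N at 8 mm), so the pin is in the slot. Pressing on to about 11.5 mm.

```bash
python3 -m handwheel '[{"travel":[0,0,0.012],"dr":[0,0,0]},{"travel":[0,0,0.012],"dr":[0,0,0]},{"travel":[0,0,0.01],"dr":[0,0,0]}]' >/dev/null; python3 go.py .558 -.141 .1345 -.1|head -1
```

```text
t 14.18 pos [ 0.5572 -0.1418  0.1255] yaw -0.1653 F [-3.5  0.8  7.7] T [0.3  0.68 0.  ] open 0.082
```

```bash
python3 -m handwheel '[{"travel":[0,0,0.009],"dr":[0,0,0.1]},{"travel":[0,0,0.008],"dr":[0,0,0.15]},{"travel":[0,0,0.008],"dr":[0,0,0.15]},{"travel":[0,0,0.008],"dr":[0,0,0.15]}]' >/dev/null; python3 go.py .5575 -.1415 .1345 -1.735
```

```text
t 14.52 pos [ 0.5564 -0.1415  0.1238] yaw -0.4677 F [-6.3  2.7 13.7] T [0.52 1.18 0.06] open 0.084
travel now-axes [ 0.003  0.007 -0.071] after-turn axes [ 0.007 -0.001 -0.071] dr [0.007 0.005 2.42 ]
```

```bash
python3 -m handwheel '[{"travel":[0,0.003,0.006],"dr":[0,0,0.17]},{"travel":[0,0.002,0.006],"dr":[0,0,0.17]},{"travel":[0,0,0.006],"dr":[0,0,0.17]},{"travel":[0,0,0.006],"dr":[0,0,0.17]},{"travel":[0,0,0.006],"dr":[0,0,0.17]},{"travel":[0,0,0.006],"dr":[0,0,0.17]}]' >/dev/null; python3 go.py .5575 -.1415 .1345 -1.735
```

```text
t 15.02 pos [ 0.5549 -0.1402  0.1239] yaw -1.0353 F [-5.1  3.7  8.8] T [0.46 0.76 0.06] open 0.085
travel now-axes [ 0.01   0.016 -0.071] after-turn axes [ 0.018  0.006 -0.071] dr [0.002 0.011 1.336]
```

```bash
python3 -m handwheel '[{"travel":[0.004,0.006,0.006],"dr":[0,0,0.17]},{"travel":[0.004,0.006,0.006],"dr":[0,0,0.17]},{"travel":[0.004,0.003,0.006],"dr":[0,0,0.17]},{"travel":[0.003,0,0.006],"dr":[0,0,0.17]},{"travel":[0.003,0,0.006],"dr":[0,0,0.17]}]' >/dev/null; python3 go.py .5575 -.1415 .1345 -1.735
```

```text
t 15.43 pos [ 0.5546 -0.1387  0.1239] yaw -1.5085 F [-5.5  2.4  9.5] T [0.37 0.95 0.03] open 0.086
travel now-axes [ 0.017  0.02  -0.071] after-turn axes [ 0.022  0.015 -0.071] dr [-0.003  0.029  0.433]
```

```bash
python3 -m handwheel '[{"travel":[0.004,0.008,0.006],"dr":[0,0,0.15]},{"travel":[0.004,0.008,0.006],"dr":[0,0,0.15]},{"travel":[0.004,0.006,0.006],"dr":[0,0,0.12]}]' >/dev/null; python3 go.py .5575 -.1415 .1345 -1.735
```

```text
t 15.68 pos [ 0.5547 -0.1381  0.1239] yaw -1.7444 F [-6.   6.5 10.2] T [0.86 0.89 0.01] open 0.082
travel now-axes [ 0.021  0.019 -0.071] after-turn axes [ 0.022  0.019 -0.071] dr [-0.011  0.039 -0.018]
```

```bash
python3 -m handwheel '[{"travel":[0,0,0.006],"dr":[0,0,0.08]},{"travel":[0,0,0.006],"dr":[0,0,0.08]}]' >/dev/null; python3 go.py .5575 -.1415 .1345 -1.735
```

```text
t 15.85 pos [ 0.5547 -0.1376  0.1241] yaw -1.8359 F [-4.2  0.8  8.5] T [0.14 0.6  0.01] open 0.089
travel now-axes [ 0.023  0.02  -0.07 ] after-turn axes [ 0.023  0.022 -0.069] dr [-0.009  0.04  -0.193]
```

```bash
python3 -m handwheel '[{"travel":[0,0,0.006],"dr":[0,0,0.08]},{"travel":[0,0,0.006],"dr":[0,0,0.08]}]' >/dev/null; python3 go.py .5575 -.1415 .1345 -1.735; python3 -m handwheel '[{"travel":[0,0,-0.006],"dr":[0,0,0]},{"travel":[0,0,-0.008],"dr":[0,0,0]}]' >/dev/null; python3 go.py .5575 -.1415 .1345 -1.735|head -1
```

```text
t 16.02 pos [ 0.555  -0.1369  0.1242] yaw -1.9261 F [-2.7  3.7  7.7] T [0.72 0.3  0.16] open 0.083
travel now-axes [ 0.025  0.023 -0.069] after-turn axes [ 0.021  0.027 -0.069] dr [-0.009  0.039 -0.365]
t 16.18 pos [ 0.5552 -0.1365  0.1274] yaw -1.9306 F [-3.8  0.5  5.2] T [0.02 0.36 0.09] open 0.088
```

The stop can be felt (Tz rose to 0.16). I'll ease up and let go.

```bash
python3 -m handwheel '[{"travel":[0,0,-0.006],"dr":[0,0,0]},{"travel":[0,0,-0.006],"dr":[0,0,0]}]' >/dev/null; python3 go.py .5575 -.1415 .1345 -1.735|head -1;  python3 -m handwheel '[{"travel":[0,0,0],"dr":[0,0,0]},{"travel":[0,0,0],"dr":[0,0,0]},{"travel":[0,0,0],"dr":[0,0,0]},{"travel":[0,0,0],"dr":[0,0,0]}]' -0.3; python3 go.py .5575 -.1415 .1345 -1.735|head -1
```

```text
t 16.35 pos [ 0.555  -0.1364  0.1297] yaw -1.9318 F [-0.2  0.7 -5.6] T [-0.17 -0.25  0.09] open 0.077
time_s: 16.68
eef_pos: [0.5553, -0.1367, 0.1286]
eef_rot: [-0.003, 0.984, -0.18, -0.009]
wrist_force: [0.6, -0.0, 0.0]
opening: 0.352
t 16.68 pos [ 0.5553 -0.1367  0.1286] yaw -1.9333 F [ 0.6 -0.   0. ] T [ 0.02 -0.01  0.01] open 0.352
```

The pull of -5.6 N at about 7 mm shows the cams holding the pin in the detent. I'll retreat and check.

```bash
python3 -m handwheel '[{"travel":[0,0,-0.03],"dr":[0,0,0]},{"travel":[0,0,-0.08],"dr":[0,0,0]},{"travel":[0,0,-0.2],"dr":[0,0,0]},{"travel":[0,0,-0.25],"dr":[0,0,0]},{"travel":[0,0,-0.25],"dr":[0,0,0]},{"travel":[0,-0.2,-0.1],"dr":[0,0,0]},{"travel":[0,-0.25,0],"dr":[0,0,0]},{"travel":[0,-0.25,0],"dr":[0,0,0]},{"travel":[0,-0.25,0],"dr":[0,0,0]},{"travel":[0,-0.25,0],"dr":[0,0,0]},{"travel":[0,-0.25,0],"dr":[0,0,0]},{"travel":[0,-0.2,0],"dr":[0,0,0]},{"travel":[0,0,0],"dr":[0,0,0]}]'
python3 - <<'E'
from ov import *
H=(.6313,-.1501,-.1245)
O=[[-.098,.06],[.085,.06],[.085,-.06],[-.098,-.06]];O=[(a,b,.115) for a,b in O];L=list(zip(O,O[1:]+O[:1]))
s=viewer.camera("side")[:,:,::-1].copy();t=viewer.camera("top")[:,:,::-1].copy()
cv2.imwrite("pics/side_e.png",s);cv2.imwrite("pics/top_e.png",t)
r=lambda i:cv2.resize(i,(400,300))
a=cv2.resize(s[200:245,365:425],(400,300),interpolation=cv2.INTER_CUBIC)
cv2.imwrite("pics/e1.png",np.vstack([np.hstack([a,r(draw("side",s,(350,180,120,90),6,H,L))]),np.hstack([cv2.resize(t,(400,250)),cv2.resize(draw("top",t,(330,95,100,100),6,H,L),(400,400))[60:310]])]))
for n,i in(("side",s),("top",t)):
    d=cv2.absdiff(cv2.imread(f"pics/{n}0.png"),i).max(2);print(n,(d>60).sum())
E
```

```text
time_s: 17.77
eef_pos: [0.6518, 0.1003, 0.2885]
eef_rot: [-0.004, 0.983, -0.185, -0.002]
wrist_force: [0.1, -0.3, 0.0]
opening: 0.35
side 43096
top 45790
```

View pics/e1.png

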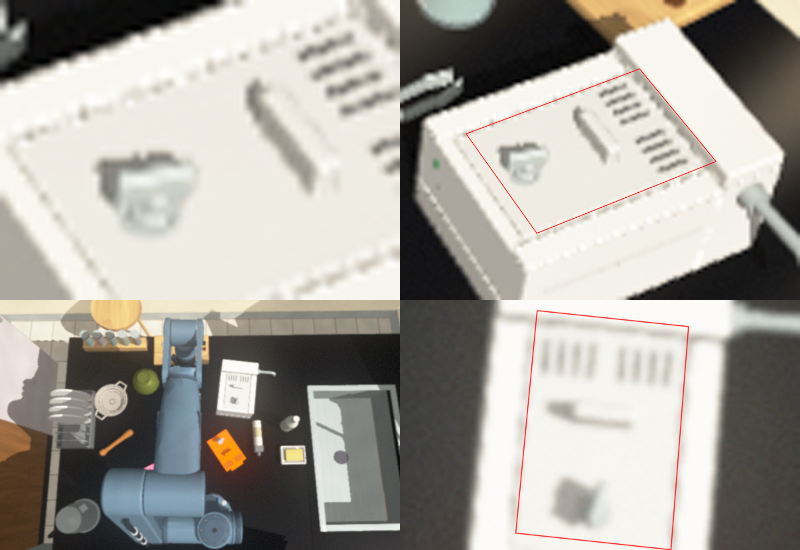

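The wing now lies across, roughly along the cover's x, with its flange low. One numeric check that the cover did not shift during locking: register the vents and rib patch before and after, against the hood and housing.

```bash
python3 - <<'E'
from h import *
a=cv2.cvtColor(cv2.imread("pics/side_k.png"),6).astype(np.float32);b=cv2.cvtColor(cv2.imread("pics/side_e.png"),6).astype(np.float32)
for nm,(x0,x1,y0,y1) in dict(vents=(408,438,202,234),vents2=(418,440,214,235),rib=(398,418,210,232),housing=(350,400,225,285),houseR=(400,470,240,275)).items():
    W=np.eye(2,3,dtype=np.float32)
    try:
        c,W=cv2.findTransformECC(a[y0:y1,x0:x1],b[y0:y1,x0:x1],W,cv2.MOTION_TRANSLATION,(3,200,1e-6),None,1);print(nm,W[:,2].round(2),round(c,3))
    except cv2.error as e: print(nm,"fail")
v=(.6313,-.1501,-.1245);p=proj("side",place(*v,[(.04,-.03,.115),(.041,-.03,.115),(.04,-.029,.115),(.04,-.03,.116)]));print("px per mm x,y,z",(p[1:]-p[0]).round(3))
E
```

```text
vents [-0.02 -0.02] 0.976
vents2 [-0.02 -0.01] 0.992
rib [-0.01  0.05] 0.984
housing [-0.06  0.01] 0.995
houseR [0. 0.] 1.0
px per mm x,y,z [[ 0.286 -0.112]
 [-0.192 -0.241]
 [ 0.062 -0.216]]
```

The cover did not move (under 0.2 mm), the arm is clear and nothing else was touched. Handing in.

```bash
python3 -c "
from bench import ctrl
print(ctrl.hand_in(), ctrl.get_obs()['time_s'])"
```

```text
the job is handed in; nothing more can be done
the job is handed in; nothing more can be done
```

The cover is back on the water filter, slid home under the hood and locked with the stud. I handed the job in at about 18 s on the robot's clock; hand-in gives no verdict.

- **Cover:** I laid it on the deck about 15 mm short and slid it to its hard stop at about 13 N. It stopped at x = 0.6313, against the 0.632 I predicted from the pictures.
- **Stud:** I swept it clockwise at 4–11 N until the pin dropped into the slot, then pushed it in about 11 mm, with forces matching its own spring. I turned it until it met its stop (about 1.77 rad of hand turn). As it came up, the cams held it at about 7 mm, with 5.6 N of pull; I then let go.

**Last checks:**
- The last pictures show the wing lying across and the flange low.
- The cover moved less than 0.2 mm in the image between release and the end.
- The wrist force was about zero, and the arm stood well clear of everything.

**What disagreed:**
- While turning the stud, the gripper drifted about 3–5 mm off the axis I had estimated. Side forces stayed under 7 N.
- The stop came about 0.2 rad later than a quarter turn from where the pin dropped in, probably some slip in the grip and slot tolerance.
- I read the stud's depth and turn from gripper positions and forces, not directly.
- I only looked over the bystanders in the final top view. The arm hid some of them, so I did not measure their positions; no unexpected contact force appeared.

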